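Feel whether a handled jar has dried evenly

TASK

Check whether the squat, wide-mouthed jar with the single handle has dried evenly: rest the fingertips lightly on the top of its handle for about a second, then lightly on its rim for about a second, and then draw the hand back a good hand's breadth clear of it. The clay is unfired and breaks easily, so press very gently and do not shift, tip or lift the jar, and touch none of the other pots or tools.

Things in the scene. Friction and masses are not known exactly. Their poses are not given: they have to be found in the camera images.
- jar: The jar to feel: squat, wide-mouthed, one handle, bare pale unfired clay like all the pots here, about 1 kg, loose, upright on the drying board. 165 mm tall; foot 120 mm across, belly 176 mm (widest 55 to 75 mm up), neck 108 mm just under the rim. Origin: centre of the foot's underside; z up; the handle stands out along the jar's +x.
- jar_rim: The jar's rolled rim, part of the jar: a level ring 124 mm outside, 94 mm inside diameter, so 15 mm wide (middle line 54 mm from the centre), 16 mm high. Origin: centre of the open mouth, level with the ring's top, 165 mm above the foot. Axes as the jar's. The leather-hard clay yields about 1 mm per 2.5 N pressed down on it, 4 mm at most, and springs back.
- jar_handle: The jar's only handle, part of the jar: a clay strap 27 mm wide, 15 mm thick; it leaves the neck below the rim, runs level outwards, then curves down to the belly. Origin: on its top surface, 94 mm from the jar's axis along +x, 136.5 mm above the foot (28.5 mm below the rim's top); the top is level from 78 to 110 mm from the axis. Axes as the jar's. Yields like the rim; over 12 N tips the jar.
- ware_board: Fixed plywood drying board, 340 mm (its x) by 900 mm (its y), 18 mm thick, that the jar, pitcher, lidded jar, bud vase, footed cup and rib stand on. Origin: centre of its underside, on the table.
- pitcher: Leave alone. Slim pitcher with a handle along its +x (reaching 89 mm from its axis) and a small pouring lip; 185 mm tall, belly 116 mm across; loose, on the board. Origin: centre of its underside.
- lidded_jar: Leave alone. Round jar with a domed lid and pointed knob, no handle; 166 mm tall, 132 mm across; loose, on the board. Origin: centre of its underside.
- bud_vase: Leave alone. Little narrow-necked vase, 120 mm tall, 64 mm across; loose, near the board's front edge. Origin: centre of its underside.
- footed_cup: Leave alone. Little cup on a narrow foot, 82 mm tall, 76 mm across; loose, near the board's front edge. Origin: centre of its underside.
- rib: Leave alone. Round wooden throwing rib lying flat on the board, 84 mm across, 6 mm thick, loose. Origin: centre of its underside.
- tall_bottle: Leave alone. Tall narrow-necked bottle, 235 mm tall, 124 mm across, loose, on the table behind the board. Origin: centre of its underside.
- flared_vase: Leave alone. Vase with a trumpet mouth, 205 mm tall, 100 mm across the belly, loose, on the table behind the board. Origin: centre of its underside.
- loop_tool: Leave alone. Trimming tool with a wooden handle and a wire loop, 185 mm long along its x, 14 mm thick, loose, on the table left of the board. Origin: mid-length, on its underside.

How it is judged:
On the way, in this order (a step that is already met when the one before it is completed fails the run):
1. the fingers rest on the jar's handle (at least 0.3 N for 0.3 s), not on its rim (contact force between the fingers and jar_handle above 0.3 N and contact force between the fingers and jar_rim below 0.2 N), for 0.3 s.
2. after that the fingers rest on the jar's rim (at least 0.3 N for 0.3 s), off the handle (contact force between the fingers and jar_rim above 0.3 N and contact force between the fingers and jar_handle below 0.2 N), for 0.3 s.
At the end, for the whole second after the job is handed in: Hand clear: grasp point over 85 mm from the centre of the jar's mouth and over 60 mm from its handle's top. Jar upright (0.03 rad), still, within 10 mm of its place (handle within 15 mm); all other pots and tools within 10 mm of theirs (distance between the grasp point and jar_rim above 0.085 m and distance between the grasp point and jar_handle above 0.06 m and distance of each of jar, pitcher, lidded_jar, bud_vase, footed_cup, rib, tall_bottle, flared_vase, loop_tool from where it was at the start of the episode below 0.01 m and distance of jar_handle from where it was at the start of the episode below 0.015 m and angle between jar's own z axis and vertical below 0.03 rad and linear speed of jar below 0.01 m/s); the robot touches nothing.
It fails at once if the jar is pressed with more than 15 N (contact force between any of the fingers, the arm and jar above 15 N).
It fails at once if the jar is shifted more than 15 mm, its handle more than 20 mm, or it is tipped more than 0.1 rad (distance of jar from where it was at the start of the episode above 0.015 m or distance of jar_handle from where it was at the start of the episode above 0.02 m or angle between jar's own z axis and vertical above 0.1 rad).
It fails at once if the jar is lifted (its foot more than 8 mm above the board) (height (world z) of jar above 0.026 m).
It fails at once if the robot touches another pot or tool (over 0.3 N), or one is shifted more than 10 mm (contact force between any of the fingers, the arm and pitcher above 0.3 N or contact force between any of the fingers, the arm and lidded_jar above 0.3 N or contact force between any of the fingers, the arm and bud_vase above 0.3 N or contact force between any of the fingers, the arm and footed_cup above 0.3 N or contact force between any of the fingers, the arm and rib above 0.3 N or contact force between any of the fingers, the arm and tall_bottle above 0.3 N or contact force between any of the fingers, the arm and flared_vase above 0.3 N or contact force between any of the fingers, the arm and loop_tool above 0.3 N or distance of any of pitcher, lidded_jar, bud_vase, footed_cup, rib, tall_bottle, flared_vase, loop_tool from where it was at the start of the episode above 0.01 m).
It also fails if it takes over 48 s, if anything falls off the work surface, if the arm or the gripper's body presses on something with over 40 N, if the wrist force passes 120 N, or if a joint passes its speed limit or range.

ROBOT

A 6-joint arm with a two-finger parallel gripper is mounted at the origin on the work surface. World frame = base frame: x ahead of the robot, y to its left, z up, the work surface at z = 0. Lengths are in m, angles in rad, forces in N, time in s.
With the tool pointing down it reaches from about 0.375 to 0.9 m from the base axis. Payload 3.1 kg.
Tool frame: the origin (TCP) lies midway between the tips of the shut fingers; the grasp point (between the pads) lies 19 mm behind it; z points along the fingers, y is the line along which they close (so a half turn about z gives the same grasp; the last joint's range is limited). The gripper opens to 85 mm and grips with 20 to 120 N. Pads are 22 mm wide; open, the fingers measure 114 mm over their backs; the gripper's body (76 mm by 85 mm) begins 54 mm behind the grasp point. The pads swing forward as they close: fully open they stand 13 mm farther back than shut.
Start: joints at [1.04, 0.527, 1.433, -0, 1.181, -0.178], TCP at [0.215, 0.587, 0.194] pointing down, gripper open.
Joint ranges: [-3.08, 3.08], [-0.75, 2.2], [0.22, 2.44], [-1.43, 4.57], [0, 2.65], [-2.85, 2.85]. Speed limits (rad/s): [2.79, 2.79, 3.14, 3.14, 3.14, 3.14].

INTERFACE

Orientations are given as a unit quaternion [x, y, z, w].
In Python, from bench import read_state, grab_frame, sign_off gives the robot as it stands.
- The arm moves only by the tool play_rows, never from a script. Its argument "steps" is one flat list of numbers, 5 for each row, row after row: the shift along the tool's x, y, z in m, then the turn about the tool's z in degrees, then the opening, from 0 (shut) to 1 (fully open). A call has 1 to 8 rows; each row shifts and turns the commanded pose from where the row before left it, along the tool's axes as they then stand; what a row does not reach is not made up. A row lasts 1/10 s, in which the tool goes at most 50 mm and 8.59 degrees, less where a joint would pass 70% of its speed; a pose out of reach is approached as far as the arm can. A call is refused whole if a number of a shift passes 0.05 or a number of a turn 8.59, either way. A call with a gripper value outside its range is refused whole. The fingers move at their own pace and stop on an object; the grip force is fixed at half the most. Time passes only in rows, so rows that do not move let the fingers close. It gives the time, the measured TCP pose, the force, the opening and the grip force at its end, in the units of the state.
- read_state(): the state, without advancing time (a new reading comes with each control period).
- grab_frame(name): name is "scene" or "top" or "wrist"; returns a dict with "color" (420x560x3 uint8, red, green, blue), "z_map" (420x560 float32, m along the optical axis (not along the pixel's ray), 0 where there is no reading), "fov_y" (degrees; the focal length in pixels is half the picture's height over the tangent of half this angle, whatever the lens; pixels are square), "cx", "cy" (the principal point, pixels), "dist_coeffs" ([k1, k2, p1, p2, k3] as OpenCV has them; the pictures are not rectified), "camera_from_world" (4x4, takes a point from world to camera coordinates); the wrist camera has in their place "mount" (4x4, takes a point from camera to tool coordinates, whose origin is the TCP and whose axes are the flange's). Camera axes: x right, y down, z forward; pixel columns grow to the right and rows downward; lengths in m; the calibration is good to about 2 mm. A picture is of the moment at which its call begins: read the wrist's pose just before it.
- sign_off(): hands the job in; it is judged then, once.
The state is a dict: "time": time; "q": joint angles; "dq": joint speeds; "tau": joint torques, N m; "position": TCP position; "orientation": TCP orientation; "wrist_force": force on the tool from outside, world axes, zero at the start; "torque": the same for the moment, N m; "opening": finger opening in m; "grip_force": force on a finger pad.
Only numpy, scipy, OpenCV 4.12 (cv2) and the standard library are available. Lean on these libraries where they do the work, as an engineer would, in place of code of your own. Each camera call takes 0.05 s, during which the arm holds its last target. There are 200 camera calls.

## Working session

There is one attempt and no reset: what is moved stays moved. The work goes in short steps, Python scripts to look and compute and a tool call to move; the robot and the scene stay as the last step left them, time stands still between calls to the robot, and variables do not carry over. Pictures are saved under pics/ and viewed, at most 10 in all, crops included, and the job is handed in when it is done.

Besides the shell and the picture viewer there is one more tool, called by a JSON object that holds its "fn" and its "kwargs". play_rows: Moves the arm, as the interface text tells. Its arguments: {"type":"object","properties":{"steps":{"type":"array","items":{"type":"number"}}},"required":["steps"]}

```bash
mkdir -p pics; cat > h.py <<'E'
import numpy as np, cv2
from bench import read_state, grab_frame, sign_off
def cam(f):
    h,w=f['z_map'].shape; fl=h/2/np.tan(np.radians(f['fov_y'])/2)
    return np.array([[fl,0,f['cx']],[0,fl,f['cy']],[0,0,1]]),np.array(f['dist_coeffs'])
def cloud(f):
    K,d=cam(f);h,w=f['z_map'].shape
    u,v=np.meshgrid(np.arange(w),np.arange(h))
    n=cv2.undistortPoints(np.stack([u,v],-1).reshape(-1,1,2).astype(np.float64),K,d).reshape(h,w,2)
    z=f['z_map'].astype(float)
    P=np.dstack([n*z[...,None],z])
    T=np.linalg.inv(np.array(f['camera_from_world']))
    W=P@T[:3,:3].T+T[:3,3]; W[z==0]=np.nan
    return W
E
python3 - <<'E'
from h import *
s=read_state();print(s['time'],s['position'],s['orientation'],s['wrist_force'],s['opening'])
fs=[]
for n in('scene','top'):
    f=grab_frame(n);W=cloud(f);np.savez(f'{n}.npz',W=W,c=f['color'])
    cv2.imwrite(f'pics/{n}.png',f['color'][...,::-1]);print(n,np.linalg.inv(np.array(f['camera_from_world']))[:3,[2,3]].T, (f['z_map']>0).mean())
E
```

```text
0.0 [0.21491108 0.58603467 0.19344994] [ 1.75001578e-01  9.84567555e-01 -1.01551514e-03 -3.82042812e-04] [-0.55751907 -0.14634435  0.78080457] 0.08554035702832406
scene [[-0.26338695  0.42619372 -0.8654399 ]
 [ 0.89774472 -0.36466287  1.1606332 ]] 0.9960416666666667
top [[ 0.13928407 -0.01554116 -0.99013051]
 [ 0.4295105   0.17084349  1.2672656 ]] 0.9960926870748299
```

View pics/scene.png

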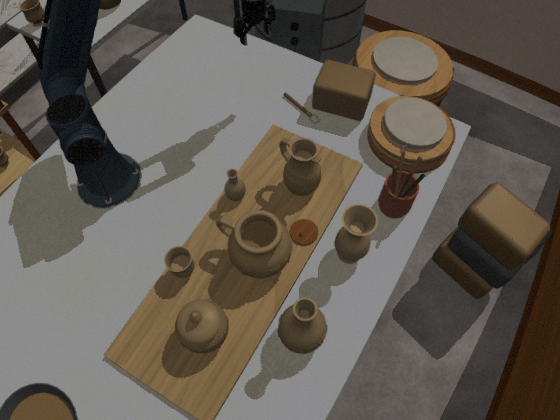

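View pics/top.png

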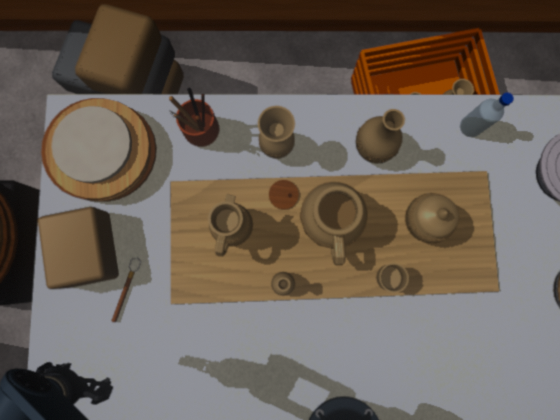

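The scene view shows the jar at about (260,240) with its handle at (225,230). In the top view its rim is at about (338,210) and its handle at (339,245), pointing towards the robot. The cup is at (392,277) and the bud vase at (283,284).

```bash
cat > m.py <<'E'
from h import *
for n,b in(('top',(295,400,170,265)),('scene',(205,300,200,285))):
    D=np.load(n+'.npz');W=D['W'];x0,x1,y0,y1=b
    if n=='top':
        for nm,(u,v) in dict(vase=(283,284),cup=(392,277),pitch=(228,220),lid=(434,215),bottle=(392,118),trumpet=(276,122)).items(): 
            w=W[v-25:v+26,u-25:u+26].reshape(-1,3); i=w[:,2]>np.nanpercentile(w[:,2],93); print(nm,np.round(np.nanmean(w[i],0),3),np.round(np.nanmax(w[:,2]),3))
    P=W[y0:y1,x0:x1].reshape(-1,3);P=P[~np.isnan(P[:,2])]
    R=P[(P[:,2]>.176)&(P[:,2]<.192)]
    # circle fit
    A=np.c_[2*R[:,:2],np.ones(len(R))]
    for k in range(4):
        s=np.linalg.lstsq(A,(R[:,:2]**2).sum(1),rcond=None)[0]; r=np.sqrt(s[2]+s[:2]@s[:2])
        d=np.hypot(*(R[:,:2]-s[:2]).T); keep=abs(d-.054)<.014; R=R[keep];A=A[keep]
    c=s[:2];print(n,'centre',c,'r',r,'ztop',np.percentile(R[:,2],[50,90,98]),len(R),'dminmax',d.min(),d.max())
    d=np.hypot(*(P[:,:2]-c).T)
    H=P[(d>.078)&(d<.112)&(P[:,2]>.143)&(P[:,2]<.165)]
    m=H.mean(0);a=m[:2]-c;print('handle',m,len(H),'std',H.std(0),'dist',np.hypot(*a),'yaw deg',np.degrees(np.arctan2(a[1],a[0])), 'extent',H.min(0),H.max(0))
E
python3 m.py
```

```text
vase [0.404 0.159 0.118] 0.144
cup [ 0.419 -0.129  0.099] 0.106
pitch [0.57  0.294 0.204] 0.208
lid [ 0.574 -0.23   0.167] 0.187
bottle [ 0.796 -0.107  0.234] 0.241
trumpet [0.793 0.177 0.205] 0.21
top centre [0.58239803 0.02579411] r 0.05463532733159355 ztop [0.18182045 0.18454115 0.18585308] 868 dminmax 0.04560323433827572 0.06309717231335124
handle [0.48830216 0.02021047 0.15262984] 153 std [0.00994386 0.00786863 0.0023615 ] dist 0.09426139774398978 yaw deg -176.60405596760884 extent [0.47216404 0.00610511 0.14620396] [0.50456574 0.03329742 0.15877671]
scene centre [0.58613976 0.02382303] r 0.05444369725672641 ztop [0.18107498 0.18368752 0.18540939] 707 dminmax 0.043536729303261926 0.06364989916316065
handle [0.49163249 0.01632083 0.15159962] 115 std [0.00971795 0.00770624 0.00242979] dist 0.09480457320144378 yaw deg -175.4612497231006 extent [0.47443013 0.0039563  0.14371701] [0.50902177 0.03035386 0.15745128]
```

{"fn": "play_rows", "kwargs": {"steps": [0,0,-0.04,0,0,0,0,-0.04,-6,0,0,0,-0.03,-6,0,0,0,0,-6,0,0,0,0,-6,0,0,0,0,0,0]}}

```text
time: 0.7
position: [0.2151, 0.5864, 0.3042]
orientation: [-0.033, 0.999, -0.0, -0.0]
wrist_force: [-0.9, -0.1, 0.1]
opening: -0.0001
grip_force: 0.0
```

```bash
cat > d.py <<'E'
import sys
from h import *
from scipy.spatial.transform import Rotation as R
s=read_state();M=R.from_quat(s['orientation']).as_matrix()
t=np.array(list(map(float,sys.argv[1:4])))
print(s['time'],np.round(s['position'],4),s['opening'],'F',np.round(s['wrist_force'],2),'q',np.round(s['q'],2));print('xaxis',np.round(M[:,0],3),'z',np.round(M[:,2],3),'delta tool',np.round(M.T@(t-s['position']),4))
E
python3 d.py 0.470 0.018 0.30
```

```text
0.7 [0.2151 0.5864 0.3042] -5.500516161043798e-05 F [-0.91 -0.11  0.13] q [ 1.04  0.43  1.29 -0.    1.42 -0.6 ]
xaxis [-0.998 -0.067  0.   ] z [-0.    -0.001 -1.   ] delta tool [-0.2163 -0.5842  0.0044]
```

{"fn": "play_rows", "kwargs": {"steps": [-0.0135,-0.0365,0,0,0,-0.0135,-0.0365,0,0,0,-0.0135,-0.0365,0,0,0,-0.0135,-0.0365,0,0,0,-0.0135,-0.0365,0,0,0,-0.0135,-0.0365,0,0,0,-0.0135,-0.0365,0,0,0,-0.0135,-0.0365,0,0,0]}}

```text
time: 1.5
position: [0.3427, 0.301, 0.304]
orientation: [-0.032, 0.999, -0.0, -0.0]
wrist_force: [0.2, 1.1, 0.0]
opening: -0.0
grip_force: 0.0
```

{"fn": "play_rows", "kwargs": {"steps": [-0.0135,-0.0365,0,0,0,-0.0135,-0.0365,0,0,0,-0.0135,-0.0365,0,0,0,-0.0135,-0.0365,0,0,0,-0.0135,-0.0365,0,0,0,-0.0135,-0.0365,0,0,0,-0.0135,-0.0365,0,0,0,0,0,0,0,0]}}

```text
time: 2.3
position: [0.4562, 0.0501, 0.304]
orientation: [-0.03, 1.0, -0.001, 0.0]
wrist_force: [0.3, 0.5, -0.2]
opening: -0.0002
grip_force: 0.0
```

```bash
python3 d.py 0.490 0.018 0.20; cat > w.py <<'E'
from h import *
import sys
from scipy.spatial.transform import Rotation as R
s=read_state();f=grab_frame('wrist')
M=np.eye(4);M[:3,:3]=R.from_quat(s['orientation']).as_matrix();M[:3,3]=s['position']
f['camera_from_world']=np.linalg.inv(M@np.array(f['mount']))
W=cloud(f);np.savez('wrist.npz',W=W,c=f['color']);cv2.imwrite(f'pics/{sys.argv[1]}.png',f['color'][...,::-1])
T=f['camera_from_world'];K,d=cam(f)
for p in([.584,.025,.183],[.490,.018,.1545],[.53,.021,.183],s['position']):
    print(p,np.round(cv2.projectPoints(np.array([p],float),cv2.Rodrigues(T[:3,:3])[0],T[:3,3],K,d)[0].ravel()))
P=W.reshape(-1,3);P=P[~np.isnan(P[:,2])]
R_=P[(P[:,2]>.17)&(P[:,2]<.2)&(np.hypot(P[:,0]-.584,P[:,1]-.025)<.08)]
if len(R_)>50:
    for k in range(4):
        q=np.linalg.lstsq(np.c_[2*R_[:,:2],np.ones(len(R_))],(R_[:,:2]**2).sum(1),rcond=None)[0];r=np.sqrt(q[2]+q[:2]@q[:2])
        R_=R_[abs(np.hypot(*(R_[:,:2]-q[:2]).T)-.054)<.014]
    print('rim',q[:2],r,np.percentile(R_[:,2],[50,95]),len(R_))
H=P[(abs(P[:,0]-.488)<.016)&(abs(P[:,1]-.018)<.03)&(P[:,2]>.145)&(P[:,2]<.165)]
if len(H): print('handle',H.mean(0),H.std(0),H.min(0),H.max(0),len(H),'ztop',np.percentile(H[:,2],[50,80,95]))
E
python3 w.py w1
```

```text
2.3 [0.4562 0.0501 0.304 ] -0.00018561298265051162 F [ 0.31  0.5  -0.17] q [-0.13  0.17  1.68 -0.    1.29 -1.76]
xaxis [-0.998 -0.059 -0.001] z [ 0.001 -0.002 -1.   ] delta tool [-0.0318 -0.0339  0.1041]
[0.584, 0.025, 0.183] [254. 308.]
[0.49, 0.018, 0.1545] [253. 215.]
[0.53, 0.021, 0.183] [252. 261.]
[0.45617668 0.05013017 0.3040375 ] [284. 240.]
rim [0.58078338 0.02885166] 0.05490805648007827 [0.18193727 0.18342183] 1296
handle [0.48766502 0.02210122 0.15311012] [0.00928937 0.00771779 0.00152693] [0.47201872 0.00738376 0.14681115] [0.50385823 0.03539251 0.15590031] 732 ztop [0.15351512 0.15428683 0.15480119]
```

View pics/w1.png

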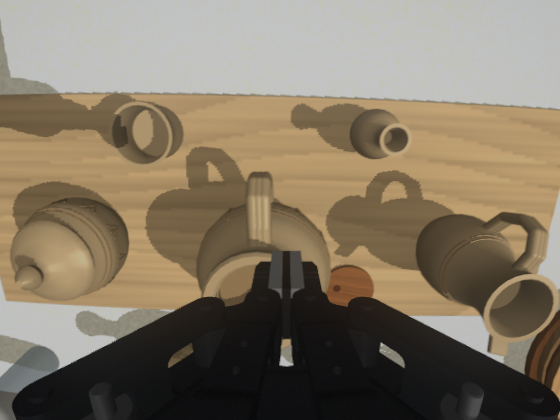

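The wrist view shows the handle strap at (260,205), the rim at (240,280) left of the shut fingers at (287,270), and the rib at (350,288). The cup and vase are well clear.

{"fn": "play_rows", "kwargs": {"steps": [-0.01,-0.01,0.03,0,0,-0.01,-0.01,0.03,0,0,-0.01,-0.011,0.03,0,0,0,0,0.025,0,0,0,0,0.01,0,0,0,0,0,0,0,0,0,0,0,0,0,0,0,0,0]}}

```text
time: 3.15
position: [0.4869, 0.0254, 0.1808]
orientation: [-0.034, 0.999, -0.0, 0.001]
wrist_force: [1.1, -0.1, 0.5]
opening: 0.0002
grip_force: 0.0
```

```bash
python3 d.py 0.488 0.021 0.154;python3 w.py w2
```

```text
3.15 [0.4869 0.0254 0.1808] 0.0001736217494150666 F [ 1.05 -0.1   0.48] q [-0.18  0.36  1.79  0.    0.99 -1.82]
xaxis [-0.998 -0.068 -0.003] z [ 0.003 -0.    -1.   ] delta tool [-0.0007 -0.0045  0.0268]
[0.584, 0.025, 0.183] [274. 374.]
[0.49, 0.018, 0.1545] [273. 229.]
[0.53, 0.021, 0.183] [272. 305.]
[0.48694402 0.0254275  0.18076254] [284. 240.]
rim [0.58297104 0.02824028] 0.06110250410056853 [0.17820879 0.18137899] 253
handle [0.4877161  0.02191019 0.15313056] [0.0092827  0.0075879  0.00142615] [0.47200388 0.00811175 0.14575548] [0.50399765 0.0360538  0.15598388] 1766 ztop [0.15348557 0.15418385 0.15471685]
```

View pics/w2.png

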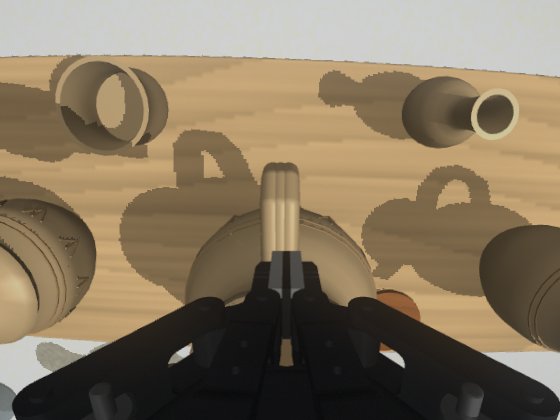

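The fingers (287,270) now sit just behind and above the handle strap (280,215). They need a few mm sideways, then a slow descent.

{"fn": "play_rows", "kwargs": {"steps": [0,-0.0035,0.01,0,0,0,0,0.008,0,0,0,0,0.003,0,0,0,0,0,0,0,0,0,0,0,0]}}

```text
time: 3.7
position: [0.4863, 0.0216, 0.1582]
orientation: [-0.033, 0.999, 0.0, -0.0]
wrist_force: [0.1, 0.4, -0.6]
opening: -0.0001
grip_force: 0.0
```

{"fn": "play_rows", "kwargs": {"steps": [0,0,0.001,0,0,0,0,0.001,0,0,0,0,0,0,0,0,0,0,0,0]}}

```text
time: 4.1
position: [0.4864, 0.0216, 0.1565]
orientation: [-0.034, 0.999, -0.0, 0.0]
wrist_force: [0.4, 0.4, -0.3]
opening: -0.0001
grip_force: 0.0
```

{"fn": "play_rows", "kwargs": {"steps": [0,0,0.001,0,0,0,0,0,0,0,0,0,0,0,0]}}

```text
time: 4.4
position: [0.4863, 0.0216, 0.1554]
orientation: [-0.034, 0.999, 0.0, -0.0]
wrist_force: [-0.3, 0.7, -0.4]
opening: -0.0001
grip_force: 0.0
```

{"fn": "play_rows", "kwargs": {"steps": [0,0,0.001,0,0,0,0,0,0,0,0,0,0,0,0]}}

```text
time: 4.7
position: [0.4863, 0.0216, 0.1544]
orientation: [-0.034, 0.999, 0.0, -0.0]
wrist_force: [0.1, 0.4, 0.2]
opening: 0.0
grip_force: 0.0
```

{"fn": "play_rows", "kwargs": {"steps": [0,0,0.001,0,0,0,0,0,0,0,0,0,0,0,0]}}

```text
time: 5.0
position: [0.4863, 0.0216, 0.1534]
orientation: [-0.034, 0.999, 0.0, -0.0]
wrist_force: [-0.0, -0.3, -0.0]
opening: -0.0002
grip_force: 0.0
```

{"fn": "play_rows", "kwargs": {"steps": [0,0,0.001,0,0,0,0,0,0,0,0,0,0,0,0]}}

```text
time: 5.3
position: [0.4863, 0.0216, 0.1524]
orientation: [-0.034, 0.999, 0.0, -0.0]
wrist_force: [-0.3, -0.3, -0.2]
opening: -0.0001
grip_force: 0.0
```

{"fn": "play_rows", "kwargs": {"steps": [0,0,0.001,0,0,0,0,0,0,0,0,0,0,0,0]}}

```text
time: 5.6
position: [0.4863, 0.0216, 0.1514]
orientation: [-0.034, 0.999, 0.0, -0.0]
wrist_force: [1.1, 0.1, -0.4]
opening: -0.0004
grip_force: 0.0
```

{"fn": "play_rows", "kwargs": {"steps": [0,0,0.001,0,0,0,0,0,0,0,0,0,0,0,0]}}

```text
time: 5.9
position: [0.4863, 0.0216, 0.1504]
orientation: [-0.034, 0.999, -0.0, -0.0]
wrist_force: [0.0, 0.0, -0.2]
opening: 0.0
grip_force: 0.0
```

```bash
python3 w.py w3; python3 - <<'E'
from h import *
f=grab_frame('scene');W=cloud(f);np.savez('scene.npz',W=W,c=f['color'])
a=cv2.resize(f['color'][150:290,170:330][...,::-1],None,fx=4,fy=4,interpolation=cv2.INTER_CUBIC)
b=cv2.imread('pics/w3.png')
cv2.imwrite('pics/s3.png',a)
E
```

```text
[0.584, 0.025, 0.183] [279. 414.]
[0.49, 0.018, 0.1545] [277. 248.]
[0.53, 0.021, 0.183] [277. 339.]
[0.48632298 0.02161742 0.15039269] [284. 240.]Traceback (most recent call last):
  File "w.py", line 17, in <module>
    print('rim',q[:2],r,np.percentile(R_[:,2],[50,95]),len(R_))
                        ~~~~~~~~~~~~~^^^^^^^^^^^^^^^^^
    return _quantile_unchecked(
        a, q, axis, out, overwrite_input, method, keepdims, weights)
    return _ureduce(a,
                    func=_quantile_ureduce_func,
    ...<5 lines>...
                    overwrite_input=overwrite_input,
                    method=method)
    r = func(a, **kwargs)
    result = _quantile(arr,
                       quantiles=q,
    ...<2 lines>...
                       out=out,
                       weights=wgt)
    slices_having_nans = np.isnan(arr[-1, ...])
                                  ~~~^^^^^^^^^
IndexError: index -1 is out of bounds for axis 0 with size 0
```

View pics/w3.png

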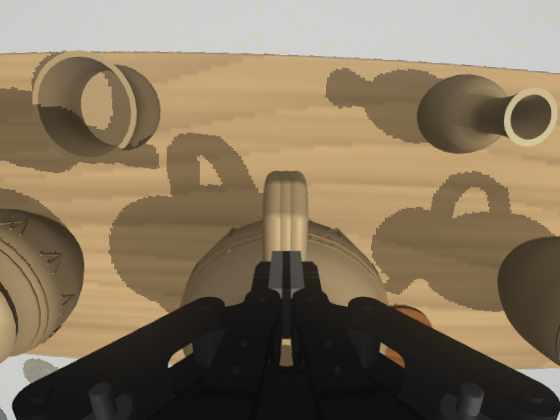

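View pics/s3.png

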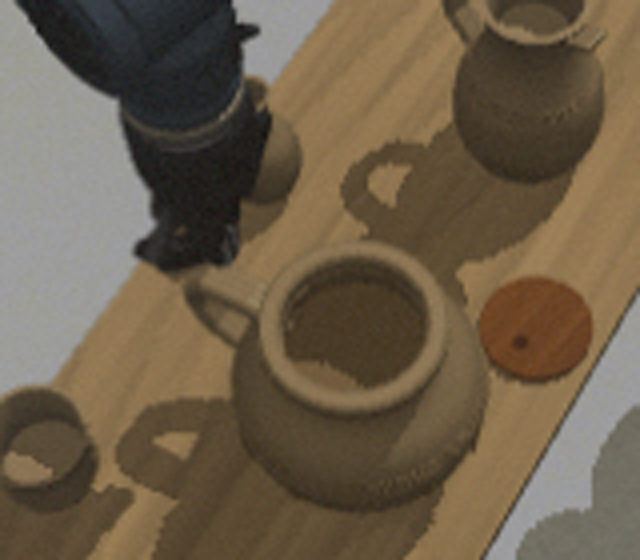

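The wrist view shows the fingertip ends at (287,253) over the handle strap. The scene crop shows dark fingers ending at about (190,268), close above the handle's outer end at (205,285), with no visible contact. I'll measure the gap.

```bash
python3 - <<'E'
from h import *
for n,b in(('scene',(195,235,190,225)),('wrist',(265,312,250,290))):
    D=np.load(n+'.npz');W=D['W'];c=D['c'].astype(int)
    x0,x1,y0,y1=b
    w=W[y0:y1,x0:x1].reshape(-1,3);k=c[y0:y1,x0:x1].reshape(-1,3)
    dark=(k[:,0]-k[:,2]<12)&(w[:,2]>.1)
    q=w[dark];q=q[(np.hypot(q[:,0]-.487,q[:,1]-.02)<.08)];q=q[np.argsort(q[:,2])];print(n,len(q));print(np.round(q[:40:4],4))
W=np.load('wrist.npz')['W'];c=np.load('wrist.npz')['c']
for v in range(170,300,8): print(v,np.round(W[v,286],4),c[v,286],np.round(W[v,276],4))
E
```

```text
scene 638
[[0.4975 0.0164 0.1938]
 [0.4982 0.0165 0.1996]
 [0.4981 0.0216 0.202 ]
 [0.4991 0.0165 0.2056]
 [0.4987 0.0176 0.2087]
 [0.4948 0.0103 0.2111]
 [0.4979 0.0241 0.2136]
 [0.4951 0.0068 0.2168]
 [0.4998 0.0231 0.222 ]
 [0.5003 0.0102 0.2267]]
wrist 1449
[[0.4754 0.0261 0.191 ]
 [0.4749 0.027  0.192 ]
 [0.4755 0.0161 0.1923]
 [0.4753 0.0183 0.1924]
 [0.4746 0.0265 0.1926]
 [0.475  0.0261 0.1929]
 [0.4749 0.0265 0.193 ]
 [0.4748 0.0279 0.1932]
 [0.4754 0.0175 0.1934]
 [0.4749 0.0238 0.1936]]
170 [0.4678 0.0214 0.0171] [171 143 101] [0.4684 0.0119 0.0177]
178 [0.4533 0.0205 0.13  ] [97 82 60] [0.4534 0.0143 0.1313]
186 [0.4563 0.0207 0.1393] [154 131  97] [0.4566 0.0148 0.1397]
194 [0.4602 0.0209 0.143 ] [155 133  97] [0.4608 0.0151 0.1424]
202 [0.4638 0.0212 0.1477] [154 132  97] [0.4646 0.0154 0.146 ]
210 [0.4676 0.0215 0.1509] [154 131  97] [0.4678 0.0158 0.1517]
218 [0.472  0.0218 0.1522] [192 165 124] [0.4717 0.0161 0.1544]
226 [0.4759 0.022  0.1546] [195 168 126] [0.4765 0.0164 0.1542]
234 [0.4807 0.0224 0.1548] [194 167 126] [0.4817 0.0167 0.1532]
242 [0.4861 0.0227 0.1534] [193 166 125] [nan nan nan]
250 [0.491  0.0231 0.1539] [170 147 110] [0.4913 0.0173 0.1542]
258 [0.4749 0.022  0.199 ] [40 34 28] [0.4753 0.0176 0.1988]
266 [0.4752 0.022  0.2061] [37 32 26] [0.4752 0.0178 0.2067]
274 [0.4749 0.022  0.2137] [35 31 25] [0.4757 0.018  0.2127]
282 [0.4752 0.022  0.2196] [31 27 21] [0.4752 0.0182 0.2201]
290 [0.4759 0.022  0.2242] [37 34 31] [0.4759 0.0184 0.2246]
298 [0.4796 0.0223 0.2235] [34 31 29] [0.4745 0.0185 0.2322]
```

The two cameras agree that the fingertips end near z≈0.19, about 40 mm above the reported TCP. That explains the lack of contact. Before descending further I need the body's clearance over the rim.

```bash
python3 - <<'E'
from h import *
Q=[]
for n in('scene','wrist'):
    D=np.load(n+'.npz');W=D['W'];c=D['c'].astype(int)
    w=W.reshape(-1,3);k=c.reshape(-1,3)
    m=(k.max(1)<75)&(k[:,0]-k[:,2]<15)&(w[:,2]>.186)&(np.hypot(w[:,0]-.487,w[:,1]-.0215)<.09)
    q=w[m]
    for a in np.arange(.186,.30,.008):
        s=q[(q[:,2]>=a)&(q[:,2]<a+.008)]
        if len(s)>5: print(n,round(a,3),len(s),np.round(np.percentile(s,[3,97],axis=0)[:,:2].ravel(),3))
E
python3 d.py 0.487 0.0215 0.154
```

```text
scene 0.194 8 [0.493 0.01  0.499 0.031]
scene 0.202 11 [0.491 0.006 0.499 0.029]
scene 0.21 13 [0.492 0.006 0.499 0.024]
scene 0.218 7 [0.496 0.009 0.5   0.026]
scene 0.226 16 [0.485 0.005 0.501 0.037]
scene 0.234 42 [ 0.483 -0.007  0.502  0.052]
scene 0.242 32 [ 0.483 -0.012  0.501  0.06 ]
scene 0.25 31 [ 0.496 -0.021  0.506  0.06 ]
scene 0.258 34 [ 0.495 -0.027  0.505  0.068]
scene 0.266 35 [ 0.492 -0.03   0.506  0.072]
scene 0.274 79 [ 0.481 -0.041  0.505  0.079]
scene 0.282 44 [ 0.487 -0.035  0.508  0.013]
scene 0.29 31 [ 0.486 -0.025  0.508  0.008]
scene 0.298 23 [ 0.484 -0.022  0.501 -0.008]
wrist 0.186 13 [0.475 0.02  0.478 0.03 ]
wrist 0.194 275 [0.475 0.01  0.48  0.035]
wrist 0.202 364 [0.475 0.009 0.48  0.035]
wrist 0.21 392 [0.475 0.009 0.48  0.035]
wrist 0.218 589 [0.475 0.016 0.496 0.025]
wrist 0.226 1177 [ 0.472 -0.002  0.489  0.044]
wrist 0.234 3425 [ 0.471 -0.01   0.495  0.055]
wrist 0.242 5693 [ 0.471 -0.014  0.496  0.059]
wrist 0.25 5123 [ 0.468 -0.022  0.495  0.065]
wrist 0.258 9319 [ 0.468 -0.027  0.493  0.071]
wrist 0.266 10718 [ 0.468 -0.033  0.484  0.076]
wrist 0.274 9595 [ 0.466 -0.035  0.481  0.079]
wrist 0.282 2194 [0.465 0.003 0.468 0.039]
6.0 [0.4863 0.0216 0.1504] -0.00018140121666785803 F [-0.04 -0.34 -0.36] q [-0.19  0.41  1.82 -0.    0.91 -1.82]
xaxis [-0.998 -0.067  0.   ] z [-0. -0. -1.] delta tool [-0.0007 -0.0001 -0.0036]
```

The fingers stay thin in x (≤0.508, against the rim edge at 0.52), so there is room. I'll descend about 29 mm, then feel.

{"fn": "play_rows", "kwargs": {"steps": [0,0,0.006,0,0,0,0,0.006,0,0,0,0,0.006,0,0,0,0,0.005,0,0,0,0,0.003,0,0,0,0,0.002,0,0,0,0,0,0,0]}}

```text
time: 6.7
position: [0.4862, 0.0216, 0.1221]
orientation: [-0.033, 0.999, 0.0, -0.0]
wrist_force: [0.4, -0.3, 0.2]
opening: -0.0001
grip_force: 0.0
```

```bash
python3 w.py w4 >/dev/null 2>&1; python3 - <<'E'
from h import *
W=np.load('wrist.npz')['W']
for v in range(236,270,3): print(v,np.round(W[v,286],4))
E
python3 d.py .487 .0215 .154
```

```text
236 [0.471  0.0217 0.1542]
239 [0.4726 0.0218 0.154 ]
242 [0.4744 0.0219 0.1534]
245 [0.4755 0.022  0.1544]
248 [0.4776 0.0221 0.1533]
251 [0.475  0.022  0.1628]
254 [0.4746 0.0219 0.167 ]
257 [0.4748 0.022  0.1696]
260 [0.4749 0.022  0.1725]
263 [0.4752 0.022  0.1748]
266 [0.4752 0.022  0.1776]
269 [0.4749 0.022  0.181 ]
6.75 [0.4863 0.0216 0.1223] 0.00022132269575232422 F [-0.29  0.08  0.3 ] q [-0.19  0.46  1.85 -0.    0.84 -1.82]
xaxis [-0.998 -0.067  0.   ] z [-0. -0. -1.] delta tool [-0.0007 -0.0001 -0.0317]
```

Tips at ≈0.162, about 8 mm to go.

{"fn": "play_rows", "kwargs": {"steps": [0,0,0.002,0,0,0,0,0.002,0,0,0,0,0.001,0,0,0,0,0,0,0,0,0,0,0,0]}}

```text
time: 7.25
position: [0.4863, 0.0216, 0.1174]
orientation: [-0.034, 0.999, 0.0, 0.0]
wrist_force: [-0.2, -0.2, 0.2]
opening: -0.0002
grip_force: 0.0
```

{"fn": "play_rows", "kwargs": {"steps": [0,0,0.001,0,0,0,0,0,0,0,0,0,0,0,0]}}

```text
time: 7.55
position: [0.4864, 0.0216, 0.1166]
orientation: [-0.034, 0.999, -0.0, 0.0]
wrist_force: [0.1, -0.2, 2.1]
opening: -0.0002
grip_force: 0.9
```

{"fn": "play_rows", "kwargs": {"steps": [0,0,0.001,0,0,0,0,0,0,0,0,0,0,0,0]}}

```text
time: 7.85
position: [0.4864, 0.0216, 0.1156]
orientation: [-0.034, 0.999, -0.0, 0.0]
wrist_force: [-0.8, -0.1, 4.6]
opening: 0.0002
grip_force: 2.1
```

Contact at TCP z≈0.1174. I'll ease off slightly and hold about a second.

{"fn": "play_rows", "kwargs": {"steps": [0,0,-0.0005,0,0,0,0,0,0,0,0,0,0,0,0,0,0,0,0,0,0,0,0,0,0,0,0,0,0,0,0,0,0,0,0,0,0,0,0,0]}}

```text
time: 8.65
position: [0.4864, 0.0216, 0.1159]
orientation: [-0.034, 0.999, -0.0, 0.0]
wrist_force: [-0.5, 0.1, 2.6]
opening: 0.0002
grip_force: 1.7
```

{"fn": "play_rows", "kwargs": {"steps": [0,0,-0.002,0,0,0,0,-0.005,0,0,0,0,-0.015,0,0,0,0,-0.025,0,0,0,0,-0.01,0,0,0,0,0,0,0,0,0,0,0,0]}}

```text
time: 9.35
position: [0.4859, 0.0217, 0.1725]
orientation: [-0.034, 0.999, 0.0, -0.0]
wrist_force: [-0.1, -0.2, -0.7]
opening: -0.0
grip_force: 0.0
```

```bash
python3 d.py .529 .0235 .160
```

```text
9.35 [0.4859 0.0217 0.1725] -1.4097700438449555e-05 F [-0.09 -0.24 -0.71] q [-0.19  0.37  1.8  -0.    0.97 -1.82]
xaxis [-0.998 -0.067  0.001] z [-0.001  0.    -1.   ] delta tool [-0.0432 -0.0011  0.0125]
```

{"fn": "play_rows", "kwargs": {"steps": [-0.015,0,0,0,0,-0.02,-0.001,0,0,0,-0.008,0,0,0,0,0,0,0.01,0,0,0,0,0.008,0,0,0,0,0.003,0,0,0,0,0,0,0,0,0,0,0,0]}}

```text
time: 10.15
position: [0.5288, 0.0235, 0.1518]
orientation: [-0.033, 0.999, 0.0, -0.0]
wrist_force: [-0.4, 0.1, 0.3]
opening: -0.0
grip_force: 0.0
```

{"fn": "play_rows", "kwargs": {"steps": [0,0,0.001,0,0,0,0,0.001,0,0,0,0,0,0,0,0,0,0,0,0]}}

```text
time: 10.55
position: [0.5294, 0.0235, 0.15]
orientation: [-0.034, 0.999, -0.0, 0.0]
wrist_force: [0.8, -0.3, -0.1]
opening: 0.0002
grip_force: 0.0
```

{"fn": "play_rows", "kwargs": {"steps": [0,0,0.001,0,0,0,0,0,0,0,0,0,0,0,0]}}

```text
time: 10.85
position: [0.5293, 0.0235, 0.1489]
orientation: [-0.034, 0.999, -0.0, -0.0]
wrist_force: [0.1, -0.7, -0.5]
opening: 0.0
grip_force: 0.0
```

{"fn": "play_rows", "kwargs": {"steps": [0,0,0.001,0,0,0,0,0,0,0,0,0,0,0,0]}}

```text
time: 11.15
position: [0.5292, 0.0235, 0.1478]
orientation: [-0.034, 0.999, 0.0, -0.0]
wrist_force: [-0.1, -0.2, 0.1]
opening: -0.0003
grip_force: 0.0
```

{"fn": "play_rows", "kwargs": {"steps": [0,0,0.001,0,0,0,0,0,0,0,0,0,0,0,0]}}

```text
time: 11.45
position: [0.5292, 0.0235, 0.1469]
orientation: [-0.034, 0.999, 0.0, -0.0]
wrist_force: [-0.0, -1.1, -0.1]
opening: 0.0002
grip_force: 0.0
```

{"fn": "play_rows", "kwargs": {"steps": [0,0,0.001,0,0,0,0,0,0,0,0,0,0,0,0]}}

```text
time: 11.75
position: [0.5293, 0.0235, 0.1459]
orientation: [-0.034, 0.999, -0.0, -0.0]
wrist_force: [-0.1, 0.1, 0.0]
opening: 0.0002
grip_force: 0.0
```

{"fn": "play_rows", "kwargs": {"steps": [0,0,0.001,0,0,0,0,0,0,0,0,0,0,0,0]}}

```text
time: 12.05
position: [0.5294, 0.0235, 0.1451]
orientation: [-0.034, 0.999, -0.0, 0.0]
wrist_force: [-0.0, 0.3, 2.5]
opening: -0.0003
grip_force: 1.0
```

Rim contact at about 2.5 N. I'll hold for a second, lift up, then draw back.

{"fn": "play_rows", "kwargs": {"steps": [0,0,0,0,0,0,0,0,0,0,0,0,0,0,0,0,0,0,0,0,0,0,0,0,0,0,0,0,0,0,0,0,0,0,0,0,0,0,0,0]}}

```text
time: 12.85
position: [0.5294, 0.0235, 0.1449]
orientation: [-0.034, 0.999, -0.0, 0.0]
wrist_force: [0.5, -0.6, 1.9]
opening: -0.0
grip_force: 1.2
```

{"fn": "play_rows", "kwargs": {"steps": [0,0,-0.002,0,0,0,0,-0.005,0,0,0,0,-0.02,0,0,0,0,-0.04,0,0,0,0,-0.04,0,0,0,0,-0.04,0,0,0,0,-0.03,0,0,0,0,-0.02,0,0]}}

```text
time: 13.65
position: [0.5299, 0.0235, 0.345]
orientation: [-0.034, 0.999, -0.0, 0.002]
wrist_force: [0.2, 0.2, -0.9]
opening: 0.0001
grip_force: 0.0
```

{"fn": "play_rows", "kwargs": {"steps": [0.02,0,0,0,0,0.03,0,0,0,0,0.03,0,0,0,0,0.01,0,0,0,0,0,0,0,0,0,0,0,0,0,0,0,0,0,0,0]}}

```text
time: 14.35
position: [0.4409, 0.0173, 0.342]
orientation: [-0.034, 0.999, -0.0, 0.001]
wrist_force: [-0.3, 0.1, 0.1]
opening: -0.0002
grip_force: 0.0
```

```bash
python3 - <<'E'
from h import *
for n in('scene','top'):
    f=grab_frame(n);np.savez(f'{n}.npz',W=cloud(f),c=f['color'])
E
python3 m.py | grep -v top; python3 d.py .584 .025 .183
```

```text
vase [0.404 0.159 0.118] 0.144
cup [0.437 0.06  0.719] 0.725
pitch [0.569 0.296 0.204] 0.209
lid [ 0.566 -0.215  0.205] 0.694
bottle [ 0.796 -0.107  0.234] 0.24
trumpet [0.793 0.174 0.206] 0.21
handle [0.48831757 0.02021959 0.15277799] 152 std [0.00996738 0.00785504 0.00248991] dist 0.09430836002440797 yaw deg -176.65052160246023 extent [0.47212713 0.00554675 0.14580135] [0.50439785 0.03355273 0.15801398]
handle [0.49160017 0.01634549 0.15110089] 118 std [0.00994004 0.00765168 0.00259886] dist 0.09477474260006791 yaw deg -175.5703735014381 extent [0.47431665 0.00436198 0.14482883] [0.50939572 0.03018034 0.15621867]
14.45 [0.4405 0.0174 0.3418] 0.00019819637267074679 F [ 0.19  0.27 -0.12] q [-0.22  0.11  1.65  0.    1.39 -1.85]
xaxis [-0.998 -0.067 -0.   ] z [ 0.  0. -1.] delta tool [-0.1437 -0.002   0.1588]
```

The handle is where it was at the start, and the hand is more than 0.2 m clear.

```bash
python3 -c "from bench import sign_off; print(sign_off())"
```

```text
the job is handed in; nothing more can be done
None
```

I rested the fingertips on the handle for about a second (eased to about 2.6 N after a brief 4.6 N), then on the rim for about a second (about 2 N), and drew the hand back over 0.2 m; the closing camera check showed the jar's handle unmoved, and the job is handed in with no verdict returned.

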